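# Close up the jar row with the click lever and hold it

## Robot

A 6-joint arm with a two-finger parallel gripper is mounted at the origin on the work surface. World frame = base frame: x ahead of the robot, y to its left, z up, the work surface at z = 0. Lengths are in mm, angles in rad, forces in N, time in s.
With the tool pointing down it reaches from about 350 to 875 mm from the base axis. Payload 4.2 kg.
Tool frame: the origin (TCP) lies on the centre line of the jaws, within the pads' length; the fingertips stand 14 mm ahead of it and the grasp point (between the pads) lies 5 mm behind it (tcp_to_tips is the distance from the TCP to the fingertips, in mm); z points along the fingers, y is the direction in which the jaws open and shut (so a half turn about z gives the same grasp; the last joint's range is limited). The gripper opens to 85 mm and grips with 20 to 120 N. Pads are 22 mm wide; open, the fingers measure 114 mm over their backs; the gripper's body (76 mm by 85 mm) begins 54 mm behind the grasp point. The pads swing forward as they close: fully open they stand 13 mm farther back than shut.
Start: joints at [-0.875, 0.385, 0.008, 0, -1.194, -0.259], TCP at [264.413, -566.29, 245.312] pointing down, gripper open.
Joint ranges: [-3.14, 3.14], [-1.21, 2.06], [-1.07, 1.41], [-3.16, 2.05], [-2.99, -0.16], [-3.1, 3.1]. Speed limits (rad/s): [2.79, 2.79, 3.14, 3.14, 3.14, 3.14].

## Interface

Orientations are given as a unit quaternion [x, y, z, w].
In Python, from bench import read_state, get_image, job_done, tcp_to_tips gives the robot as it stands. The module is installed in compiled form; this text tells all that it offers.
- The arm moves only by the tool play_rows, never from a script. Its argument "targets" is a list of rows, each an object of numbers: "gripper": the gripper's target within -1 to 1 (shut at 1, half-way at 0, fully open at -1); "tx", "ty", "tz": the shift along the tool's x, y, z scaled (see below); "spin": the turn about the tool's z scaled (see below). A call has 1 to 12 rows; each row is the pose to reach, as a shift and turn from the pose commanded when the call began, along the tool's axes at that moment; what a row does not reach only later rows make up. The controller multiplies each number of a shift by 0.25 m and each number of a turn by pi/4 rad. A row lasts 1/8 s, in which the tool goes at most 62.5 mm and 10.7 degrees, less where a joint would pass 70% of its speed; a pose out of reach is approached as far as the arm can. A call with a number of a shift or a turn outside -1 to 1 is refused whole. A call with a gripper value outside its range is refused whole. The fingers move at their own pace and stop on an object; the grip force is fixed at half the most. Time passes only in rows, so rows that repeat a pose let the fingers close. It gives the time, the measured TCP pose, the force and the opening at its end, in the units of the state.
- read_state(): the state, without advancing time (a new reading comes with each control period).
- get_image(name): name is "scene" or "top" or "wrist"; returns a dict with "frame" (420x560x3 uint8, red, green, blue), "depth" (420x560 float32, mm along the optical axis (not along the pixel's ray), 0 where there is no reading), "mtx" (3x3 intrinsics, pixels), "world_to_cam" (4x4, takes a point from world to camera coordinates). Camera axes: x right, y up, looking along -z (the intrinsics and any distortion apply to the point x, -y, -z); pixel columns grow to the right and rows downward; lengths in mm; the calibration is good to about 2 mm. A picture is of the moment at which its call begins.
- job_done(): hands the job in, once; it reports no verdict.
The state is a dict: "clock": time; "joints": joint angles; "joint_vel": joint speeds; "joint_efforts": joint torques, N m; "position": TCP position; "ee_rot": TCP orientation; "contact_force": force on the tool from outside, world axes, zero at the start; "wrist_torque": the same for the moment, N m; "gripper_width": finger opening in mm.
Only numpy, scipy, OpenCV 4.12 (cv2) and the standard library are available. Lean on these libraries where they do the work, as an engineer would, in place of code of your own. Each camera call takes 0.05 s, during which the arm holds its last target.

## Task

Stand the loose honey jar upright in the empty place at the lever end of the jar rack, so the three jars make one row, and let go of the jar. Then swing the rack's lever on from rest by exactly four clicks, never letting it click a fifth time, and finish while still holding the lever there, because it springs back to rest when let go. Leave the mug, the oil bottle and the biscuit tin alone and tip no jar over.

Things in the scene. Friction and masses are not known exactly. Their poses are not given: they have to be found in the camera images.
- rack: Fixed aluminium jar rack. Origin on the worktop at the middle of the jar lane; y runs along the row, x across it, z up. The lane has no floor: jars stand on the worktop between two rails 15 mm high, 62 mm apart inside, y -106 to +100 mm. jar_a stands by the end wall (y about -63 mm), jar_b next to it (about -4 mm); the empty place is between jar_b and the follower, centred near y = +58 mm.
- end_wall (a point): Top middle of the inner face of the rack's fixed end wall (50 mm high, 78 mm wide), at y = -92 mm of the rack.
- follower_face (a point): Top middle of the face of the follower plate (52 mm wide, 55 mm high) that closes the other end of the lane: y = +92 mm of the rack with the lever at rest. Each click drives it 5 mm towards the end wall, sliding the jars together; after four clicks about 2.5 mm of slack is left in the row, a fifth would jam it.
- jar_a: Honey jar with steel lid in the row at the end wall: 54 mm across, 85 mm tall, 0.2 to 0.4 kg. Smooth straight glass side from 0 to 66 mm high, lid 51 mm across above 69 mm. Origin at the centre of its underside, z up.
- jar_b: The same kind of jar, second in the row. Origin at the centre of its underside.
- jar_loose: The same kind of jar standing loose on the open worktop between robot and rack. Origin at the centre of its underside, z up.
- lever_knob (a point): Centre of the lever's black upright round knob (20 mm diameter, spanning 61 to 108 mm above the worktop), 93 mm above the worktop (15 mm below its top). It sits on a flat steel arm, 120 mm from the hinge; the arm's upper face is 64 mm above the worktop.
- lever_hinge (a point): On the lever's vertical hinge axis, at x = 0, y = +160 mm of the rack, 60 mm above the worktop. Around it a white housing 45 mm high, x -35 to +108 mm, y +130 to +205 mm of the rack. With the lever at rest the arm points along the rack's -x turned 0.4 rad towards +y; the knob swings towards the rack's -y. A return spring stronger than the notches brings it back when let go.
- lever (a joint): Lever angle, rad: 0 at rest, anticlockwise seen from above, stop at 1.2. One click is 0.2 rad (24 mm at the knob): a sprung pawl snaps over a tooth at 0.1, 0.3, 0.5, 0.7, 0.9 and sits in notches at 0.2, 0.4, 0.6, 0.8, 1.0; four clicks = 0.8. Push at the knob: a sharp rise to 6 or 7 N to leave a notch, falling over the tooth to about 2 N as it drops into the next; 1 to 2 N more while sliding jars.
- oil_bottle: Bystander: green glass oil bottle, 68 mm across, 220 mm tall. Origin at the centre of its underside.
- mug: Bystander: white mug, 76 mm across, 90 mm tall. Origin at the centre of its underside.
- biscuit_tin: Bystander: low round brass-coloured tin, 140 mm across, 60 mm tall. Origin at the centre of its underside.

How it is judged:
By the outcome, as a careful person would: the job done as asked, in the order asked, and still so for the second after the job is handed in, while the arm keeps its last pose, push and grip.
It also fails if it takes over 72 s, if anything falls off the work surface, if the arm or the gripper's body presses on something with over 40 N, if the wrist force passes 120 N, or if a joint passes its speed limit or range.

## Working session

There is one attempt and no reset: what is moved stays moved. The work goes in short steps, Python scripts to look and compute and a tool call to move; the robot and the scene stay as the last step left them, time stands still between calls to the robot, and variables do not carry over. Pictures are saved under pics/ and viewed, and the job is handed in when it is done.

Besides the shell and the picture viewer there is one more tool, called as a command line: name --argument value ..., lists and objects as JSON in quotes. play_rows: Moves the arm, as the interface text tells. Its arguments: {"type":"object","properties":{"targets":{"type":"array","items":{"type":"object","properties":{"gripper":{"type":"number"},"tx":{"type":"number","minimum":-1,"maximum":1},"ty":{"type":"number","minimum":-1,"maximum":1},"tz":{"type":"number","minimum":-1,"maximum":1},"spin":{"type":"number","minimum":-1,"maximum":1}}}}},"required":["targets"]}

```bash
mkdir -p pics
cat > h.py <<'E'
import numpy as np,cv2
from bench import *
def shot(n,f):
    d=get_image(n); cv2.imwrite('pics/'+f+'.png',d['frame'][:,:,::-1]); np.savez(f+'.npz',**d); return d
def unproj(d,u,v,z=None):
    """pixel->world; z=None uses depth, else plane z"""
    K=d['mtx'];T=np.linalg.inv(d['world_to_cam'])
    r=np.array([(u-K[0,2])/K[0,0],-(v-K[1,2])/K[1,1],-1.])
    if z is None: s=d['depth'][int(round(v)),int(round(u))]
    else:
        R=T[:3,:3]@r; s=(z-T[2,3])/R[2]
    return T[:3,:3]@(r*s)+T[:3,3]
E
python3 - <<'E'
from h import *
for n in('top','scene','wrist'):
    d=shot(n,n+'0'); print(n,d['mtx'].tolist(),np.linalg.inv(d['world_to_cam']).round(3).tolist())
print(read_state())
E
```

```text
top [[426.41369010931885, 0.0, 282.73419212990706], [0.0, 426.41369010931885, 203.68341811722516], [0.0, 0.0, 1.0]] [[0.024, 0.989, -0.144, 390.744], [-1.0, 0.024, 0.002, 21.912], [0.006, 0.144, 0.99, 1354.646], [0.0, 0.0, 0.0, 1.0]]
scene [[429.32986126893206, 0.0, 276.86804500225907], [0.0, 429.32986126893206, 208.98959303063222], [0.0, 0.0, 1.0]] [[-0.77, -0.451, 0.451, 1056.367], [0.637, -0.566, 0.522, 592.472], [0.02, 0.69, 0.723, 866.696], [0.0, 0.0, 0.0, 1.0]]
wrist [[336.14532057699375, 0.0, 284.201645597089], [0.0, 336.14532057699375, 208.6755574692285], [0.0, 0.0, 1.0]] [[-0.422, -0.866, -0.267, 195.252], [0.906, -0.403, -0.127, -598.718], [0.002, -0.295, 0.955, 373.31], [0.0, 0.0, 0.0, 1.0]]
{'clock': 0.15, 'joints': array([-8.75358345e-01,  3.85358676e-01,  6.93434136e-03, -3.20397454e-04,
       -1.19401793e+00, -2.58575390e-01]), 'joint_vel': array([-0.00074987, -0.00059102,  0.00476603,  0.00210773,  0.00145566,
        0.00234483]), 'joint_efforts': array([-4.15011955e-04, -3.92677188e+01,  1.88581771e+01,  4.18860689e+00,
       -3.38178470e-03, -5.60543782e-06]), 'position': array([ 264.25027019, -565.92385288,  244.48827125]), 'ee_rot': array([-2.16640724e-01,  9.76251042e-01,  7.99471419e-04, -2.45552173e-04]), 'contact_force': array([ 0.18497091, -0.2112764 , -0.59219242]), 'wrist_torque': array([0.02493804, 0.03364005, 0.01305149]), 'gripper_width': 85.6381655889031}
```

View pics/top0.png

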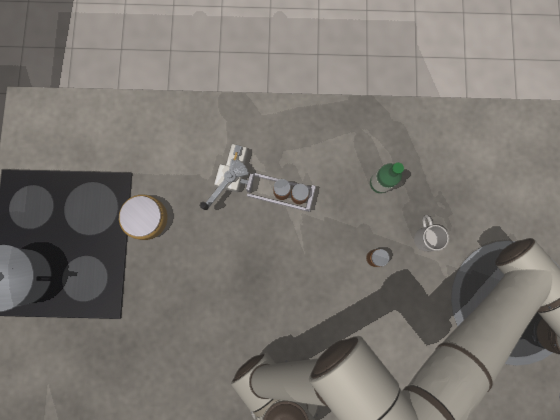

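View pics/scene0.png

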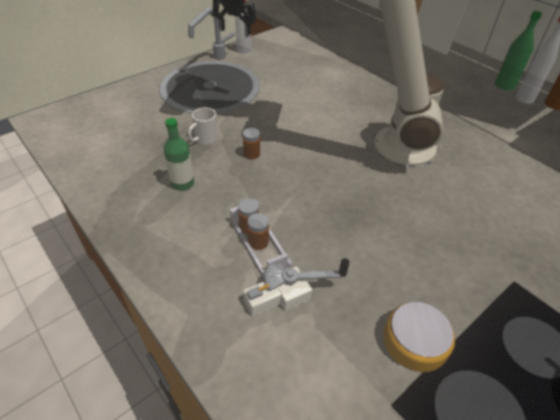

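The top view shows the rack at about (285,190), the lever knob at (205,206), the loose jar at (380,258), the mug at (435,236), the bottle at (388,178) and the tin at (141,217). I'll enlarge the rack and loose jar.

Run:
```python
import cv2
a=cv2.imread('pics/top0.png')
cv2.imwrite('pics/topc.png',cv2.resize(a[140:215,190:325],None,fx=5.9,fy=5.9,interpolation=cv2.INTER_CUBIC))
cv2.imwrite('pics/topj.png',cv2.resize(a[235:280,350:410],None,fx=8,fy=8,interpolation=cv2.INTER_CUBIC))
a=cv2.imread('pics/scene0.png')
cv2.imwrite('pics/scc.png',cv2.resize(a[190:320,220:360],None,fx=4.5,fy=4.5,interpolation=cv2.INTER_CUBIC))
```

```text
(no output)
```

View pics/topc.png

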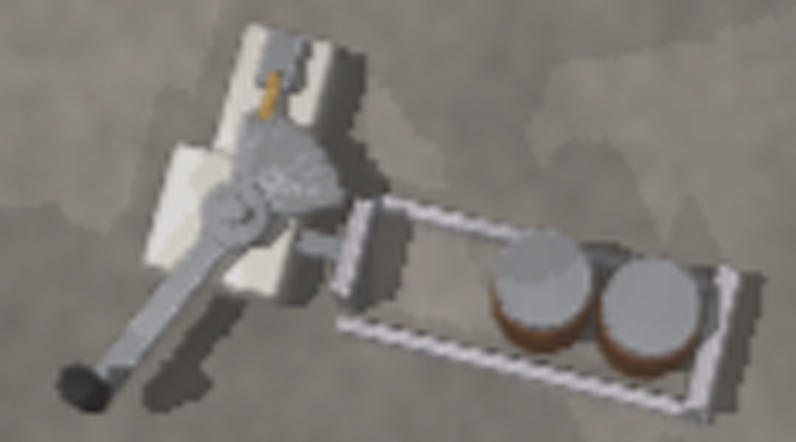

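View pics/topj.png

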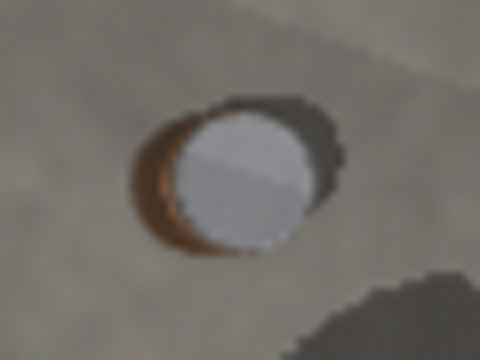

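View pics/scc.png

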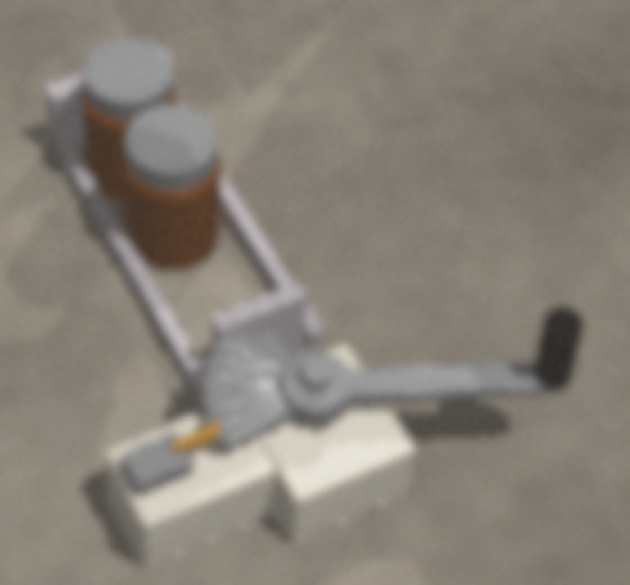

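Run:
```python
from h import *
d=dict(np.load('top0.npz'))
def c(p,s,o): return ((p[0]+.5)/s-.5+o[0],(p[1]+.5)/s-.5+o[1])
for n,p,z in [('lid_a',(652,307),85),('lid_b',(545,278),85),('knobtop',(85,388),108),('hinge',(236,215),66),('wallT',(720,268),50),('wallB',(694,408),50),('folT',(373,202),55),('folB',(348,294),55),('railfarL',(385,203),15),('railnearL',(340,320),15),('railnearR',(680,408),15)]:
    q=c(p,5.9,(190,140)); print(n,np.round(q,1),unproj(d,*q,z).round(1),unproj(d,*q).round(1))
q=c((246,181),8,(350,235)); print('loose',q,unproj(d,*q,85).round(1),unproj(d,*q).round(1))
for n,u,v in [('mug',435,238),('bottlecap',397,168),('tin',141,217)]: print(n,unproj(d,u,v).round(1))
```

```text
lid_a [300.1 191.6] [614.1 -32.7  85. ] [613.9 -32.6  85.9]
lid_b [282.  186.7] [627.8  22.5  85. ] [627.3  22.5  87.6]
knobtop [204.  205.3] [561.9 251.1 108. ] [561.8 250.9 108.9]
hinge [229.6 176. ] [660.8 184.6  66. ] [658.9 183.5  74.9]
wallT [311.6 185. ] [642.  -69.7  50. ] [642.5 -69.8  47.4]
wallB [307.2 208.7] [567.1 -57.1  50. ] [567.4 -57.2  47.9]
folT [252.8 173.8] [671.9 114.1  55. ] [680.4 117.   15.3]
folB [248.6 189.4] [622.3 125.6  55. ] [623.7 126.2  47.1]
railfarL [254.8 174. ] [680.1 110.4  15. ] [679.9 110.4  16.1]
railnearL [247.2 193.8] [615.1 132.6  15. ] [614.6 132.4  17.7]
railnearR [304.8 208.7] [571.7 -51.7  15. ] [570.9 -51.4  21. ]
loose (380.3125, 257.1875) [ 423.1 -273.5   85. ] [ 423.1 -273.7   84.3]
mug [ 489.9 -467.4    1.4]
bottlecap [ 662.3 -290.   219.5]
tin [528.  449.8  60.1]
```

```bash
cat >> h.py <<'E'
from scipy.spatial.transform import Rotation as Ro
def go(x,y,z,ydeg=None):
    """numbers for play_rows to reach world TCP with tool y at ydeg"""
    s=read_state();R=Ro.from_quat(s['ee_rot']).as_matrix();t=R.T@(np.array([x,y,z])-s['position'])/250
    cur=np.degrees(np.arctan2(R[1,1],R[0,1]));sp=None
    if ydeg is not None:
        dd=(ydeg-cur+180)%360-180; sp=-dd/45
    print('t',t.round(3),'spin',sp,'ycur',cur.round(2),'tilt',R[:,2].round(4),'pos',s['position'].round(1),'F',s['contact_force'].round(1),'w',round(s['gripper_width'],1),'clk',s['clock'])
E
python3 - <<'E'
from h import *
go(380,-350,230,140); go(423,-273.5,220,166.8);print(tcp_to_tips() if callable(tcp_to_tips) else tcp_to_tips)
E
```

```text
t [-0.785  0.587  0.059] spin -0.5550309303382638 ycur 115.02 tilt [-8.0e-04  1.5e-03 -1.0e+00] pos [ 264.3 -565.9  244.5] F [ 0.2 -0.2 -0.6] w 85.6 clk 0.15
t [-1.07   0.791  0.099] spin -1.1505864858938195 ycur 115.02 tilt [-8.0e-04  1.5e-03 -1.0e+00] pos [ 264.3 -565.9  244.5] F [ 0.2 -0.2 -0.6] w 85.6 clk 0.15
14.0
```

play_rows --targets '[{"tx": -0.785,"ty": 0.587,"tz": 0.06,"spin": -0.555,"gripper": -1},{"tx": -0.785,"ty": 0.587,"tz": 0.06,"spin": -0.555,"gripper": -1},{"tx": -0.785,"ty": 0.587,"tz": 0.06,"spin": -0.555,"gripper": -1},{"tx": -0.785,"ty": 0.587,"tz": 0.06,"spin": -0.555,"gripper": -1},{"tx": -0.785,"ty": 0.587,"tz": 0.06,"spin": -0.555,"gripper": -1},{"tx": -0.785,"ty": 0.587,"tz": 0.06,"spin": -0.555,"gripper": -1}]'

```text
clock: 0.9
position: [380.3, -350.2, 230.3]
ee_rot: [-0.423, 0.906, -0.0, -0.0]
contact_force: [-0.2, -0.9, 0.2]
gripper_width: 85.3
```

Run:
```python
from h import *
go(423,-273.5,220,166.8)
```

```text
t [-0.345  0.066  0.041] spin -0.5944429017392774 ycur 140.05 tilt [-2.e-04 -1.e-04 -1.e+00] pos [ 380.3 -350.2  230.3] F [-0.2 -0.9  0.2] w 85.3 clk 0.9
```

play_rows --targets '[{"tx": -0.345,"ty": 0.066,"tz": 0.04,"spin": -0.594,"gripper": -1},{"tx": -0.345,"ty": 0.066,"tz": 0.04,"spin": -0.594,"gripper": -1},{"tx": -0.345,"ty": 0.066,"tz": 0.04,"spin": -0.594,"gripper": -1},{"tx": -0.345,"ty": 0.066,"tz": 0.04,"spin": -0.594,"gripper": -1}]'

```text
clock: 1.4
position: [422.6, -274.6, 220.1]
ee_rot: [-0.62, 0.785, 0.0, -0.0]
contact_force: [-0.1, -0.5, -0.3]
gripper_width: 85.6
```

Run:
```python
from h import *
d=shot('wrist','wrist1'); go(423,-273.5,40,166.8)
p=d['world_to_cam']@np.array([423,-273.5,85,1]);K=d['mtx'];print(K[0,0]*p[0]/-p[2]+K[0,2],K[1,1]*-p[1]/-p[2]+K[1,2])
```

```text
t [-0.005 -0.001  0.721] spin -0.006209502853504192 ycur 166.52 tilt [-3.e-04  0.e+00 -1.e+00] pos [ 422.6 -274.7  220.2] F [ 0.1 -0.2  0.7] w 85.4 clk 1.45
283.3189760457603 203.6137922532271
```

View pics/wrist1.png

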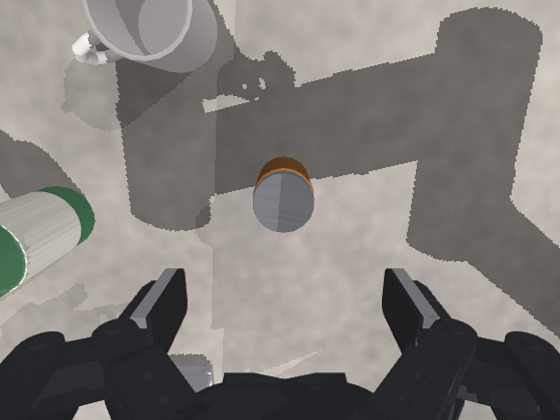

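The wrist view puts the lid at (283.5,202), against a prediction of (283,204), so the two agree. The fingers straddle the jar, so I'll go down and close.

play_rows --targets '[{"tx": -0.005,"tz": 0.2,"gripper": -1},{"tx": -0.005,"tz": 0.4,"gripper": -1},{"tx": -0.005,"tz": 0.6,"gripper": -1},{"tx": -0.005,"tz": 0.72,"gripper": -1},{"tx": -0.005,"tz": 0.72,"gripper": -1},{"tx": -0.005,"tz": 0.72,"gripper": 1},{"tx": -0.005,"tz": 0.72,"gripper": 1},{"tx": -0.005,"tz": 0.72,"gripper": 1},{"tx": -0.005,"tz": 0.72,"gripper": 1},{"tx": -0.005,"tz": 0.72,"gripper": 1},{"tx": -0.005,"tz": 0.72,"gripper": 1},{"tx": -0.005,"tz": 0.72,"gripper": 1}]'

```text
invalid input
```

Run:
```python
from h import *
go(423,-273.5,160,166.8)
shot('wrist','wrist2');shot('scene','scene2')
```

```text
t [-0.005 -0.001  0.241] spin -0.006209502853504192 ycur 166.52 tilt [-3.e-04  0.e+00 -1.e+00] pos [ 422.6 -274.7  220.2] F [ 0.1 -0.2  0.7] w 85.4 clk 1.45
```

View pics/wrist2.png

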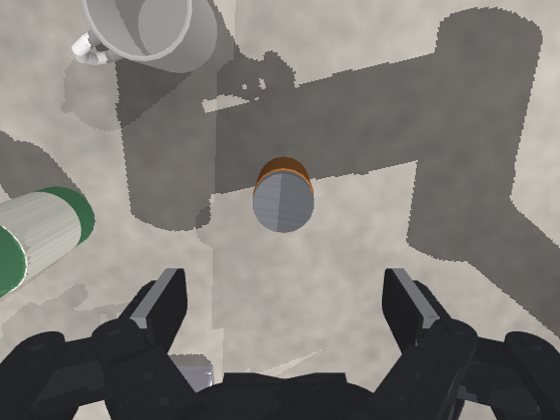

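All keys are needed in each row.

play_rows --targets '[{"tx": -0.005,"ty": 0,"tz": 0.2,"spin": 0,"gripper": -1},{"tx": -0.005,"ty": 0,"tz": 0.4,"spin": 0,"gripper": -1},{"tx": -0.005,"ty": 0,"tz": 0.6,"spin": 0,"gripper": -1},{"tx": -0.005,"ty": 0,"tz": 0.72,"spin": 0,"gripper": -1},{"tx": -0.005,"ty": 0,"tz": 0.72,"spin": 0,"gripper": -1},{"tx": -0.005,"ty": 0,"tz": 0.72,"spin": 0,"gripper": 1},{"tx": -0.005,"ty": 0,"tz": 0.72,"spin": 0,"gripper": 1},{"tx": -0.005,"ty": 0,"tz": 0.72,"spin": 0,"gripper": 1},{"tx": -0.005,"ty": 0,"tz": 0.72,"spin": 0,"gripper": 1},{"tx": -0.005,"ty": 0,"tz": 0.72,"spin": 0,"gripper": 1},{"tx": -0.005,"ty": 0,"tz": 0.72,"spin": 0,"gripper": 1},{"tx": -0.005,"ty": 0,"tz": 0.72,"spin": 0,"gripper": 1}]'

```text
clock: 3.05
position: [424.4, -272.9, 42.3]
ee_rot: [-0.621, 0.784, -0.002, 0.001]
contact_force: [-1.9, -0.5, 7.1]
gripper_width: 53.3
```

Run:
```python
from h import *
go(423,-273.5,160,166.8)
shot('wrist','wrist3')
```

```text
t [ 0.004  0.003 -0.471] spin -0.0010652488703834075 ycur 166.75 tilt [ 0.0033 -0.0014 -1.    ] pos [ 424.4 -272.9   42.3] F [-1.9 -0.5  7.1] w 53.3 clk 3.05
```

View pics/wrist3.png

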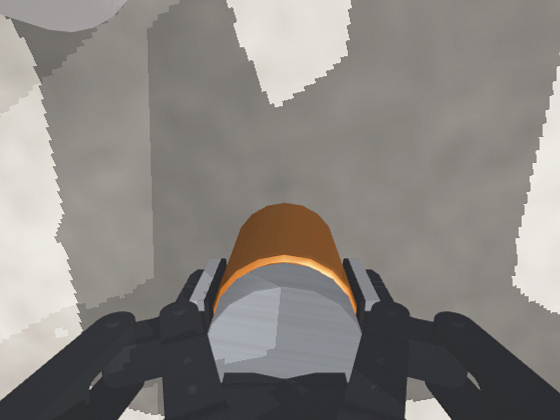

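play_rows --targets '[{"tx": 0,"ty": 0,"tz": -0.08,"spin": 0,"gripper": 1},{"tx": 0,"ty": 0,"tz": -0.28,"spin": 0,"gripper": 1},{"tx": 0,"ty": 0,"tz": -0.5,"spin": 0,"gripper": 1},{"tx": 0,"ty": 0,"tz": -0.52,"spin": 0,"gripper": 1},{"tx": 0,"ty": 0,"tz": -0.52,"spin": 0,"gripper": 1}]'

```text
clock: 3.72
position: [422.4, -271.8, 170.0]
ee_rot: [-0.62, 0.784, 0.001, 0.0]
contact_force: [-0.5, 0.5, -4.3]
gripper_width: 52.5
```

Run:
```python
from h import *
go(560,-40,170,166.8);go(638,83,170,166.8)
```

```text
t [-1.029e+00 -3.220e-01  1.000e-03] spin -0.0025796565264436643 ycur 166.68 tilt [-2.0e-04  1.2e-03 -1.0e+00] pos [ 422.4 -271.8  170. ] F [-0.5  0.5 -4.3] w 52.5 clk 3.725
t [-1.58e+00 -5.13e-01  1.00e-03] spin -0.0025796565264436643 ycur 166.68 tilt [-2.0e-04  1.2e-03 -1.0e+00] pos [ 422.4 -271.8  170. ] F [-0.5  0.5 -4.3] w 52.5 clk 3.725
```

play_rows --targets '[{"tx": -0.15,"ty": -0.05,"tz": 0,"spin": 0,"gripper": 1},{"tx": -0.32,"ty": -0.1,"tz": 0,"spin": 0,"gripper": 1},{"tx": -0.5,"ty": -0.16,"tz": 0,"spin": 0,"gripper": 1},{"tx": -0.68,"ty": -0.22,"tz": 0,"spin": 0,"gripper": 1},{"tx": -0.79,"ty": -0.257,"tz": 0,"spin": 0,"gripper": 1},{"tx": -0.79,"ty": -0.257,"tz": 0,"spin": 0,"gripper": 1}]'

```text
clock: 4.47
position: [530.7, -93.2, 167.6]
ee_rot: [-0.622, 0.783, 0.002, -0.002]
contact_force: [-0.9, -0.8, -4.5]
gripper_width: 52.7
```

play_rows --targets '[{"tx": -0.15,"ty": -0.05,"tz": 0,"spin": 0,"gripper": 1},{"tx": -0.32,"ty": -0.1,"tz": 0,"spin": 0,"gripper": 1},{"tx": -0.5,"ty": -0.16,"tz": 0,"spin": 0,"gripper": 1},{"tx": -0.68,"ty": -0.22,"tz": 0,"spin": 0,"gripper": 1},{"tx": -0.78,"ty": -0.256,"tz": 0,"spin": 0,"gripper": 1},{"tx": -0.79,"ty": -0.256,"tz": 0,"spin": 0,"gripper": 1},{"tx": -0.79,"ty": -0.256,"tz": 0,"spin": 0,"gripper": 1}]'

```text
clock: 5.35
position: [637.4, 81.6, 168.5]
ee_rot: [-0.62, 0.784, 0.001, -0.002]
contact_force: [0.4, -1.4, -4.7]
gripper_width: 52.5
```

Run:
```python
from h import *
go(638,83,170,166.8)
d=shot('wrist','wrist4'); cv2.imwrite('pics/wrist4b.png',cv2.resize(d['frame'][:,:,::-1],(800,600),interpolation=cv2.INTER_CUBIC));shot('top','top4')
```

```text
t [-0.006 -0.001 -0.006] spin -0.0025748112665086057 ycur 166.68 tilt [-0.004  -0.0011 -1.    ] pos [637.4  81.6 168.5] F [ 0.4 -1.4 -4.7] w 52.5 clk 5.35
```

View pics/wrist4b.png

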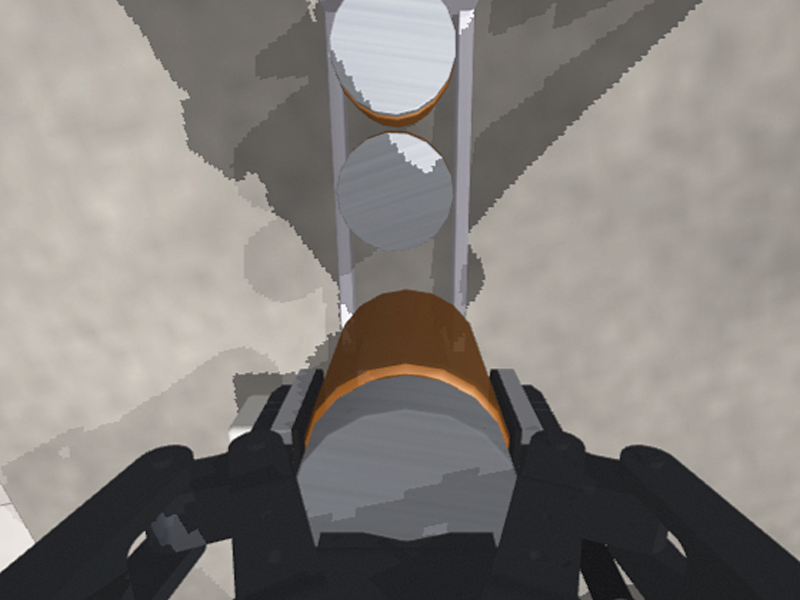

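Run:
```python
import cv2
a=cv2.imread('pics/wrist4.png')
cv2.imwrite('pics/w4c.png',cv2.resize(a[60:235,215:350],None,fx=3.4*1.3,fy=3.4,interpolation=cv2.INTER_NEAREST))
```

```text
(no output)
```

View pics/w4c.png

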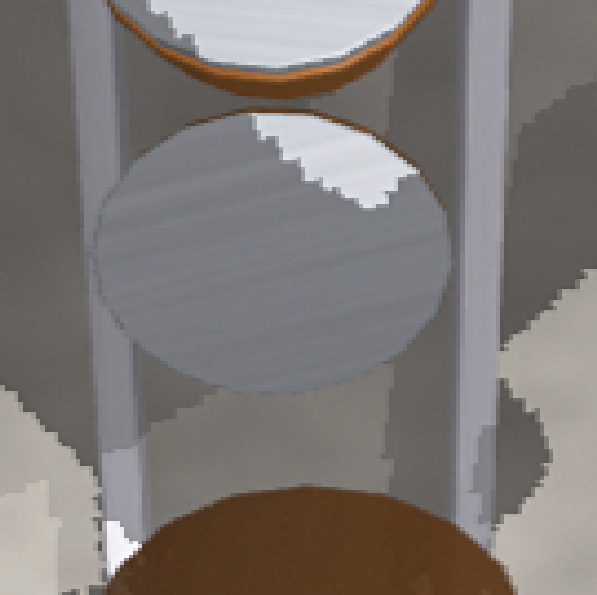

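Run:
```python
from h import *
d=dict(np.load('wrist4.npz'))
def P(p,z): return unproj(d,(p[0]+.5)/4.42-.5+215,(p[1]+.5)/3.4-.5+60,z)
M=[]
for l,r,v in((69,513,3),(84,504,200),(96,497,400),(102,494,500)):
    A,B=P((l,v),15),P((r,v),15);M.append((A+B)/2);print(A.round(1),B.round(1),np.linalg.norm(A-B).round(1),M[-1].round(1))
    
M=np.array(M);k=np.polyfit(M[:,1],M[:,0],1);print('slope',k,np.arctan(k[0]))
b=P((270,250),85);print('lid b',b, 'jar held', )
tip=P((0,0),85)
s=read_state();print(s['position'])
# held jar lid centre estimate: lid ellipse pixels
```

```text
[651.7 -34.   15. ] [576.  -16.1  15. ] 77.8 [613.9 -25.1  15. ]
[661.1   8.3  15. ] [585.9  26.2  15. ] 77.2 [623.5  17.2  15. ]
[672.1  55.6  15. ] [596.6  73.6  15. ] 77.6 [634.4  64.6  15. ]
[678.1  81.2  15. ] [602.3  99.3  15. ] 77.9 [640.2  90.2  15. ]
slope [2.28453469e-01 6.19587187e+02] 0.2245990625028226
lid b [627.96034071  22.60036817  85.        ] jar held
[637.77274677  81.30430872 169.57004628]
```

Run:
```python
from h import *
d=dict(np.load('wrist4.npz'))
q=[(v+.5)/1.4286-.5 for v in(405,377)]
p=unproj(d,*q,211.5);p2=unproj(d,*q)
ty=np.radians(256.7);u=np.array([np.cos(ty),np.sin(ty),0]);v=np.array([-u[1],u[0],0])
s=read_state()['position']
for w in(p,p2): print(w.round(1),'front edge along x',((w-s)@u).round(1),'y',((w-s)@v).round(1),'centre x', ((w-s)@u-25.5).round(1))
o=np.array([625.6,26.5,0]);c=o+58*np.array([.228,.9737,0]);print(c)
go(c[0],c[1],60,166.8)
```

```text
[629.7  49.1 211.5] front edge along x 33.2 y -0.5 centre x 7.7
[631.4  56.5 196.3] front edge along x 25.6 y -0.5 centre x 0.1
[638.824   82.9746   0.    ]
t [-0.008 -0.003  0.438] spin -0.0031876656138952815 ycur 166.66 tilt [-2.e-03 -6.e-04 -1.e+00] pos [637.8  81.3 169.6] F [-0.3 -0.9 -3.6] w 52.6 clk 5.45
```

Run:
```python
from h import *
d=dict(np.load('wrist4.npz'))
ty=np.radians(256.7);u=np.array([np.cos(ty),np.sin(ty),0]);v=np.array([-u[1],u[0],0]);s=np.array([637.6,81.4,169])
for r in range(200,340,6):
    p=unproj(d,283.5,r);print(r,p[2].round(1),((p-s)@u).round(1),end=' | ')
```

```text
200 1.3 -6.9 | 206 136.3 27.7 | 212 146.1 27.7 | 218 156.5 28.2 | 224 163.7 28.0 | 230 170.2 27.7 | 236 176.6 27.7 | 242 181.8 27.4 | 248 187.9 27.6 | 254 191.4 26.9 | 260 193.6 25.7 | 266 198.9 26.1 | 272 203.7 26.5 | 278 206.5 26.0 | 284 210.7 26.3 | 290 211.3 24.7 | 296 211.6 22.9 | 302 212.2 21.3 | 308 211.8 19.1 | 314 211.4 16.7 | 320 210.5 14.0 | 326 212.0 13.0 | 332 211.6 10.6 | 338 211.9 8.7 |
```

play_rows --targets '[{"tx": -0.011,"ty": -0.003,"tz": 0.05,"spin": 0,"gripper": 1},{"tx": -0.011,"ty": -0.003,"tz": 0.15,"spin": 0,"gripper": 1},{"tx": -0.011,"ty": -0.003,"tz": 0.25,"spin": 0,"gripper": 1},{"tx": -0.011,"ty": -0.003,"tz": 0.33,"spin": 0,"gripper": 1},{"tx": -0.011,"ty": -0.003,"tz": 0.37,"spin": 0,"gripper": 1},{"tx": -0.011,"ty": -0.003,"tz": 0.37,"spin": 0,"gripper": 1},{"tx": -0.011,"ty": -0.003,"tz": 0.37,"spin": 0,"gripper": 1}]'

```text
clock: 6.32
position: [640.8, 85.2, 78.7]
ee_rot: [-0.621, 0.784, -0.0, 0.001]
contact_force: [0.4, -0.2, -3.3]
gripper_width: 52.6
```

Run:
```python
from h import *
go(639,83.7,44,166.8)
d=shot('wrist','wrist5');e=shot('scene','scene5')
cv2.imwrite('pics/s5c.png',cv2.resize(e['frame'][180:330,200:380,::-1],None,fx=4,fy=4,interpolation=cv2.INTER_CUBIC))
```

```text
t [0.008 0.006 0.139] spin -0.0014056471625211644 ycur 166.74 tilt [ 1.8e-03  4.0e-04 -1.0e+00] pos [640.8  85.2  78.7] F [ 0.4 -0.2 -3.3] w 52.6 clk 6.325
```

View pics/wrist5.png

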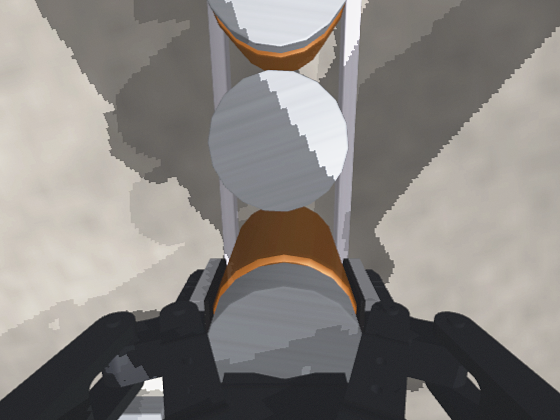

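View pics/s5c.png

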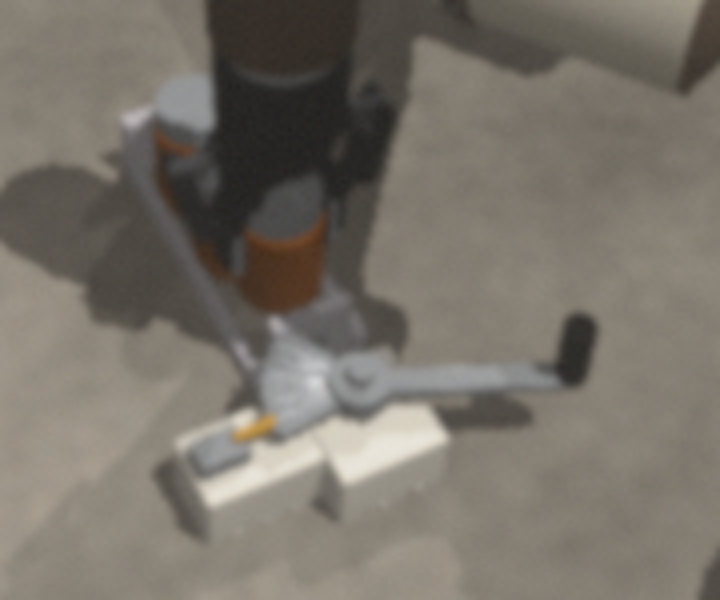

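play_rows --targets '[{"tx": 0.006,"ty": 0.005,"tz": 0.03,"spin": 0,"gripper": 1},{"tx": 0.006,"ty": 0.005,"tz": 0.06,"spin": 0,"gripper": 1},{"tx": 0.006,"ty": 0.005,"tz": 0.08,"spin": 0,"gripper": 1},{"tx": 0.006,"ty": 0.005,"tz": 0.1,"spin": 0,"gripper": 1},{"tx": 0.006,"ty": 0.005,"tz": 0.12,"spin": 0,"gripper": 1},{"tx": 0.006,"ty": 0.005,"tz": 0.13,"spin": 0,"gripper": 1},{"tx": 0.006,"ty": 0.005,"tz": 0.13,"spin": 0,"gripper": 1}]'

```text
clock: 7.3
position: [638.5, 83.9, 45.1]
ee_rot: [-0.621, 0.784, 0.0, -0.0]
contact_force: [-0.3, 0.5, -4.0]
gripper_width: 53.0
```

Run:
```python
from h import *
go(639,83.7,42,166.8)
```

```text
t [ 0.    -0.002  0.012] spin -0.001535093653713678 ycur 166.73 tilt [-4.e-04 -1.e-04 -1.e+00] pos [638.5  83.9  45.1] F [-0.3  0.5 -4. ] w 53.0 clk 7.3
```

play_rows --targets '[{"tx": 0,"ty": 0,"tz": 0.006,"spin": 0,"gripper": 1},{"tx": 0,"ty": 0,"tz": 0.01,"spin": 0,"gripper": 1},{"tx": 0,"ty": 0,"tz": 0.01,"spin": 0,"gripper": 1}]'

```text
clock: 7.68
position: [638.5, 83.9, 42.8]
ee_rot: [-0.621, 0.784, 0.0, -0.0]
contact_force: [0.7, 1.2, -3.8]
gripper_width: 52.5
```

Run:
```python
from h import *
go(639,83.7,42,166.8)
```

```text
t [ 0.    -0.002  0.003] spin -0.00160239979442104 ycur 166.73 tilt [-1.e-04 -0.e+00 -1.e+00] pos [638.5  83.9  42.8] F [ 0.7  1.2 -3.8] w 52.5 clk 7.675
```

Still hanging, within about 0.5–1 mm of the worktop. I'll go a touch lower, then release.

play_rows --targets '[{"tx": 0,"ty": 0,"tz": 0.004,"spin": 0,"gripper": 1},{"tx": 0,"ty": 0,"tz": 0.006,"spin": 0,"gripper": 1},{"tx": 0,"ty": 0,"tz": 0.006,"spin": 0,"gripper": 1},{"tx": 0,"ty": 0,"tz": 0.006,"spin": 0,"gripper": 0.2},{"tx": 0,"ty": 0,"tz": 0.006,"spin": 0,"gripper": -0.2},{"tx": 0,"ty": 0,"tz": 0.006,"spin": 0,"gripper": -0.5},{"tx": 0,"ty": 0,"tz": 0.006,"spin": 0,"gripper": -0.8},{"tx": 0,"ty": 0,"tz": 0.006,"spin": 0,"gripper": -1},{"tx": 0,"ty": 0,"tz": 0.006,"spin": 0,"gripper": -1},{"tx": 0,"ty": 0,"tz": 0.006,"spin": 0,"gripper": -1}]'

```text
clock: 8.93
position: [638.6, 83.9, 41.2]
ee_rot: [-0.621, 0.784, -0.0, 0.0]
contact_force: [0.6, 0.4, 0.0]
gripper_width: 85.1
```

play_rows --targets '[{"tx": 0,"ty": 0,"tz": -0.1,"spin": 0,"gripper": -1},{"tx": 0,"ty": 0,"tz": -0.3,"spin": 0,"gripper": -1},{"tx": 0,"ty": 0,"tz": -0.5,"spin": 0,"gripper": -1},{"tx": 0,"ty": 0,"tz": -0.68,"spin": 0,"gripper": -1},{"tx": 0,"ty": 0,"tz": -0.7,"spin": 0,"gripper": -1}]'

```text
clock: 9.55
position: [640.4, 84.4, 221.2]
ee_rot: [-0.621, 0.784, -0.002, 0.004]
contact_force: [-0.8, 0.8, -0.3]
gripper_width: 85.8
```

Run:
```python
from h import *
go(560,250,215)
d=shot('wrist','wrist6');d=shot('scene','scene6')
cv2.imwrite('pics/s6c.png',cv2.resize(d['frame'][180:330,200:380,::-1],None,fx=4,fy=4,interpolation=cv2.INTER_CUBIC))
```

```text
t [-0.571  0.465  0.024] spin None ycur 166.76 tilt [ 0.0087  0.0024 -1.    ] pos [640.4  84.4 221.2] F [-0.8  0.8 -0.3] w 85.8 clk 9.55
```

View pics/wrist6.png

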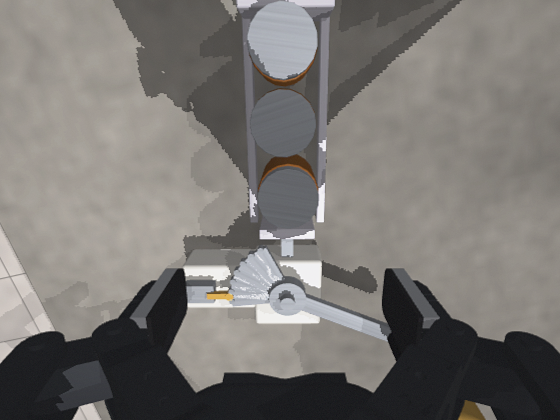

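View pics/s6c.png

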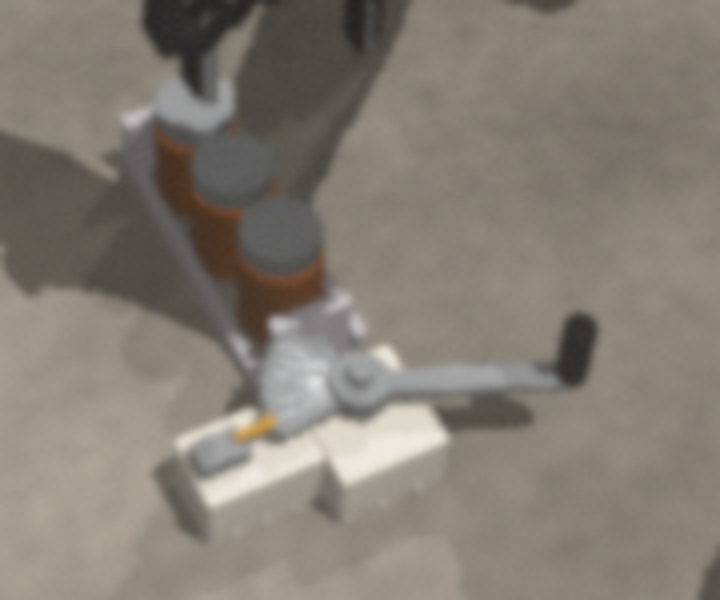

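Run:
```python
from h import *
d=dict(np.load('wrist6.npz'))
for z in (64,75): print('hinge',z,unproj(d,288,296,z).round(1),unproj(d,288,300).round(1),unproj(d,288,296).round(1))
print('follower edge',unproj(d,287,232,55).round(1), unproj(d,287,235).round(1))
print(read_state()['joints'].round(3))
t=dict(np.load('top4.npz'))
a=.23;ya=np.array([np.sin(a),np.cos(a)]);xa=np.array([np.cos(a),-np.sin(a)])
o=np.array([625.6,26.5]);h=o+160*ya
for th in(0,.2,.4,.6,.8):
    # rack dir
    b=np.pi-.4+th
    k=h+120*(np.cos(b)*xa+np.sin(b)*ya);print(th,h.round(1),k.round(1))
c=cv2.resize(t['frame'][185:225,185:245,::-1],None,fx=12,fy=12,interpolation=cv2.INTER_CUBIC);cv2.imwrite('pics/knob.png',c)
```

```text
hinge 64 [660.8 184.3  64. ] [660.3 181.6  75.3] [659.9 180.1  70.9]
hinge 75 [659.3 177.5  75. ] [660.3 181.6  75.3] [659.9 180.1  70.9]
follower edge [647.5 122.6  55. ] [648.1 125.2  56. ]
[ 0.381  0.436  0.016 -0.    -1.149 -0.613]
0 [662.1 182.3] [565.1 253. ]
0.2 [662.1 182.3] [553.  232.3]
0.4 [662.1 182.3] [545.2 209.6]
0.6 [662.1 182.3] [542.1 185.9]
0.8 [662.1 182.3] [543.8 162. ]
```

View pics/knob.png

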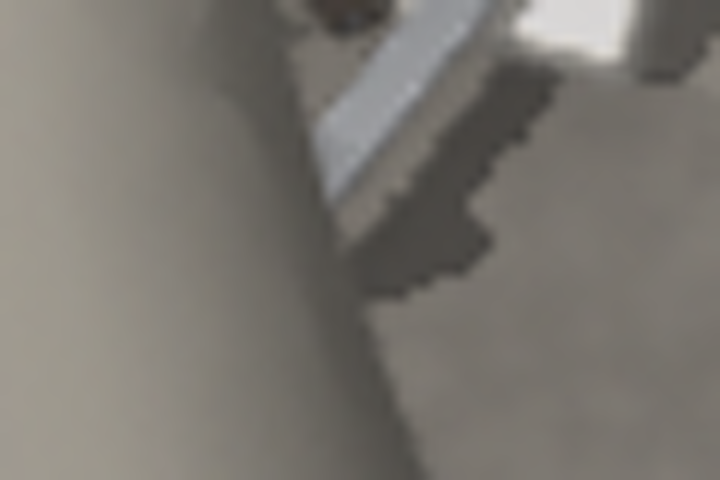

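play_rows --targets '[{"tx": -0.1,"ty": 0.08,"tz": 0,"spin": -0.2,"gripper": -1},{"tx": -0.3,"ty": 0.24,"tz": 0,"spin": -0.4,"gripper": -1},{"tx": -0.45,"ty": 0.37,"tz": 0,"spin": -0.6,"gripper": -1},{"tx": -0.55,"ty": 0.45,"tz": 0,"spin": -0.75,"gripper": -1},{"tx": -0.572,"ty": 0.455,"tz": 0,"spin": -0.75,"gripper": -1},{"tx": -0.572,"ty": 0.455,"tz": 0,"spin": -0.75,"gripper": -1}]'

```text
clock: 10.4
position: [560.3, 249.0, 214.9]
ee_rot: [0.821, -0.57, -0.0, 0.001]
contact_force: [0.6, -0.3, 0.4]
gripper_width: 85.3
```

play_rows --targets '[{"tx": 0,"ty": 0,"tz": 0,"spin": -0.2,"gripper": -1},{"tx": 0,"ty": 0,"tz": 0,"spin": -0.4,"gripper": -1},{"tx": 0,"ty": 0,"tz": 0,"spin": -0.6,"gripper": -1},{"tx": 0,"ty": 0,"tz": 0,"spin": -0.74,"gripper": -1},{"tx": 0,"ty": 0,"tz": 0,"spin": -0.74,"gripper": -1}]'

```text
clock: 11.02
position: [561.0, 247.8, 215.7]
ee_rot: [0.95, -0.313, -0.0, 0.001]
contact_force: [0.9, -0.4, -0.7]
gripper_width: 85.2
```

Run:
```python
from h import *
d=shot('wrist','wrist7')
go(563,252,150,234)
```

```text
t [-0.003 -0.018  0.263] spin -0.009978670082192467 ycur -126.45 tilt [-8.e-04 -6.e-04 -1.e+00] pos [560.9 248.1 215.8] F [0.1 0.3 0.1] w 85.3 clk 11.075
```

View pics/wrist7.png

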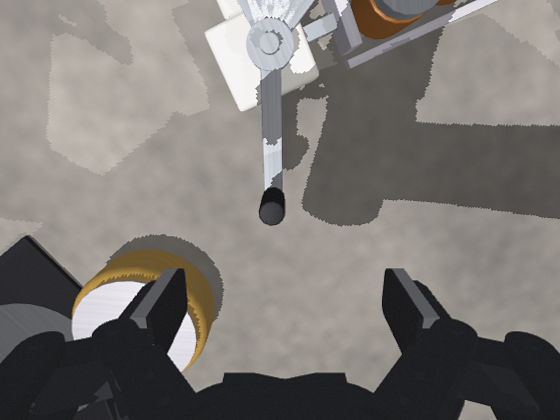

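Run:
```python
from h import *
d=dict(np.load('wrist7.npz'))
k=unproj(d,271,212,108);print(k.round(1),unproj(d,271,212).round(1),'hinge',unproj(d,269,43,75).round(1),unproj(d,269,43).round(1))
go(k[0],k[1],88,234)
```

```text
[565.7 255.2 108. ] [565.8 255.1 108.5] hinge [661.9 185.7  75. ] [662.1 185.7  73.7]
t [-0.002 -0.035  0.511] spin -0.009978670082192467 ycur -126.45 tilt [-8.e-04 -6.e-04 -1.e+00] pos [560.9 248.1 215.8] F [0.1 0.3 0.1] w 85.3 clk 11.075
```

play_rows --targets '[{"tx": -0.002,"ty": -0.03,"tz": 0.1,"spin": 0,"gripper": -1},{"tx": -0.002,"ty": -0.03,"tz": 0.28,"spin": 0,"gripper": -1},{"tx": -0.002,"ty": -0.03,"tz": 0.43,"spin": 0,"gripper": -1},{"tx": -0.002,"ty": -0.03,"tz": 0.51,"spin": 0,"gripper": -1},{"tx": -0.002,"ty": -0.03,"tz": 0.51,"spin": 0,"gripper": -1},{"tx": -0.002,"ty": -0.03,"tz": 0.51,"spin": 0,"gripper": -0.5},{"tx": -0.002,"ty": -0.03,"tz": 0.51,"spin": 0,"gripper": 0},{"tx": -0.002,"ty": -0.03,"tz": 0.51,"spin": 0,"gripper": 0},{"tx": -0.002,"ty": -0.03,"tz": 0.51,"spin": 0,"gripper": 0}]'

```text
clock: 12.2
position: [564.8, 255.7, 89.4]
ee_rot: [0.95, -0.311, 0.0, -0.0]
contact_force: [-0.2, 0.5, 0.4]
gripper_width: 42.7
```

Run:
```python
from h import *
d=shot('wrist','wrist8')
go(565,254.3,88,234)
```

```text
t [0.004 0.004 0.005] spin -0.004920772042770396 ycur -126.22 tilt [ 5.e-04  4.e-04 -1.e+00] pos [564.8 255.7  89.2] F [-0.5  0.2 -0.1] w 42.8 clk 12.25
```

View pics/wrist8.png

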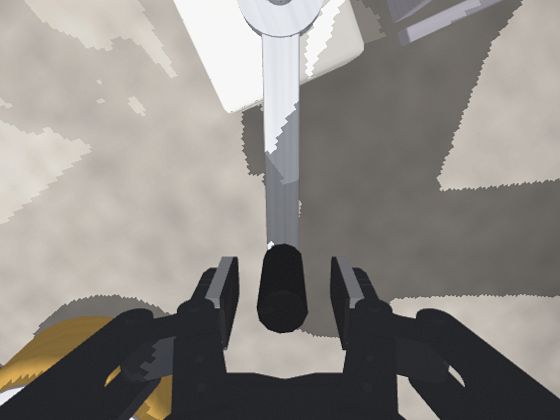

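The knob sits centred between the pads (281, with the mid line at about 285). Closing.

play_rows --targets '[{"tx": 0,"ty": 0,"tz": 0,"spin": 0,"gripper": 0.5},{"tx": 0,"ty": 0,"tz": 0,"spin": 0,"gripper": 1},{"tx": 0,"ty": 0,"tz": 0,"spin": 0,"gripper": 1},{"tx": 0,"ty": 0,"tz": 0,"spin": 0,"gripper": 1},{"tx": 0,"ty": 0,"tz": 0,"spin": 0,"gripper": 1},{"tx": 0,"ty": 0,"tz": 0,"spin": 0,"gripper": 1}]'

```text
clock: 13.0
position: [565.1, 256.2, 89.2]
ee_rot: [0.951, -0.311, 0.0, -0.001]
contact_force: [1.3, 4.8, 1.3]
gripper_width: 18.4
```

Run:
```python
from h import *
d=shot('wrist','wrist9')
go(565,254.3,88,234)
```

```text
t [0.004 0.006 0.005] spin -0.004390712179598369 ycur -126.2 tilt [ 0.0014  0.0011 -1.    ] pos [565.1 256.2  89.2] F [1.2 4.  1.3] w 18.6 clk 13.05
```

View pics/wrist9.png

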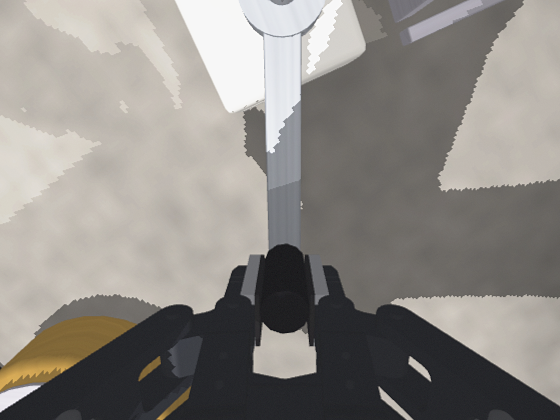

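play_rows --targets '[{"tx": 0.0006,"ty": 0.024,"tz": 0,"spin": -0.064,"gripper": 1},{"tx": 0.0024,"ty": 0.048,"tz": 0,"spin": -0.127,"gripper": 1},{"tx": 0.0054,"ty": 0.072,"tz": 0,"spin": -0.191,"gripper": 1},{"tx": 0.0096,"ty": 0.095,"tz": 0,"spin": -0.255,"gripper": 1},{"tx": 0.0096,"ty": 0.095,"tz": 0,"spin": -0.255,"gripper": 1},{"tx": 0.0096,"ty": 0.095,"tz": 0,"spin": -0.255,"gripper": 1}]'

```text
clock: 13.8
position: [553.1, 235.3, 89.1]
ee_rot: [0.977, -0.214, 0.0, -0.0]
contact_force: [1.5, 2.6, 1.3]
gripper_width: 18.5
```

```bash
cat >> h.py <<'E'
def lev():
    s=read_state();p=s['position'][:2]
    for h in((662,184.5),(662.1,182.3)):
        v=p-np.array(h);b=np.arctan2(v[1],v[0])%(2*np.pi);print('r',np.hypot(*v).round(1),'theta',(b-(np.pi-.4-.23)).round(3))
    go(*s['position'])
E
python3 - <<'E'
from h import *
lev()
E
```

```text
r 120.2 theta 0.193
r 121.2 theta 0.177
t [0. 0. 0.] spin None ycur -114.77 tilt [ 1.1e-03  5.0e-04 -1.0e+00] pos [553.1 235.3  89.1] F [1.5 2.6 1.3] w 18.5 clk 13.8
```

play_rows --targets '[{"tx": 0.0006,"ty": 0.024,"tz": 0,"spin": -0.064,"gripper": 1},{"tx": 0.0024,"ty": 0.048,"tz": 0,"spin": -0.127,"gripper": 1},{"tx": 0.0054,"ty": 0.072,"tz": 0,"spin": -0.191,"gripper": 1},{"tx": 0.0096,"ty": 0.095,"tz": 0,"spin": -0.255,"gripper": 1},{"tx": 0.0096,"ty": 0.095,"tz": 0,"spin": -0.255,"gripper": 1},{"tx": 0.0096,"ty": 0.095,"tz": 0,"spin": -0.255,"gripper": 1}]'

```text
clock: 14.55
position: [545.5, 212.7, 89.1]
ee_rot: [0.993, -0.116, 0.001, -0.0]
contact_force: [3.5, 3.3, 1.1]
gripper_width: 18.3
```

play_rows --targets '[{"tx": 0.0006,"ty": 0.024,"tz": 0,"spin": -0.064,"gripper": 1},{"tx": 0.0024,"ty": 0.048,"tz": 0,"spin": -0.127,"gripper": 1},{"tx": 0.0054,"ty": 0.072,"tz": 0,"spin": -0.191,"gripper": 1},{"tx": 0.0096,"ty": 0.095,"tz": 0,"spin": -0.255,"gripper": 1},{"tx": 0.0096,"ty": 0.095,"tz": 0,"spin": -0.255,"gripper": 1},{"tx": 0.0096,"ty": 0.095,"tz": 0,"spin": -0.255,"gripper": 1}]'

```text
clock: 15.3
position: [542.6, 189.0, 89.1]
ee_rot: [1.0, -0.016, 0.001, -0.0]
contact_force: [5.1, 3.4, 0.3]
gripper_width: 18.1
```

Run:
```python
from h import *
lev()
d=shot('wrist','wrist10');d=shot('scene','scene10')
cv2.imwrite('pics/s10c.png',cv2.resize(d['frame'][180:330,200:380,::-1],None,fx=4,fy=4,interpolation=cv2.INTER_CUBIC))
```

```text
r 119.5 theta 0.592
r 119.7 theta 0.574
t [0. 0. 0.] spin None ycur -91.84 tilt [ 1.7e-03  5.0e-04 -1.0e+00] pos [542.6 189.   89.1] F [5.1 3.4 0.3] w 18.1 clk 15.3
```

View pics/wrist10.png

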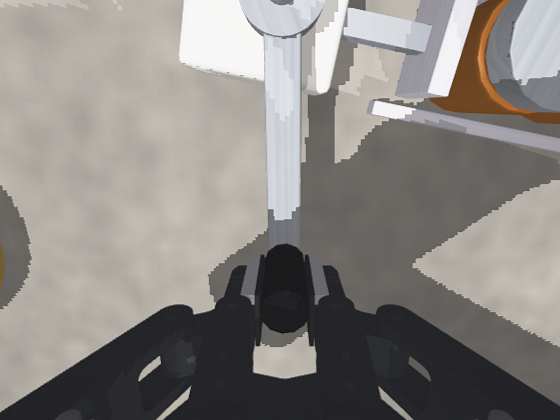

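View pics/s10c.png

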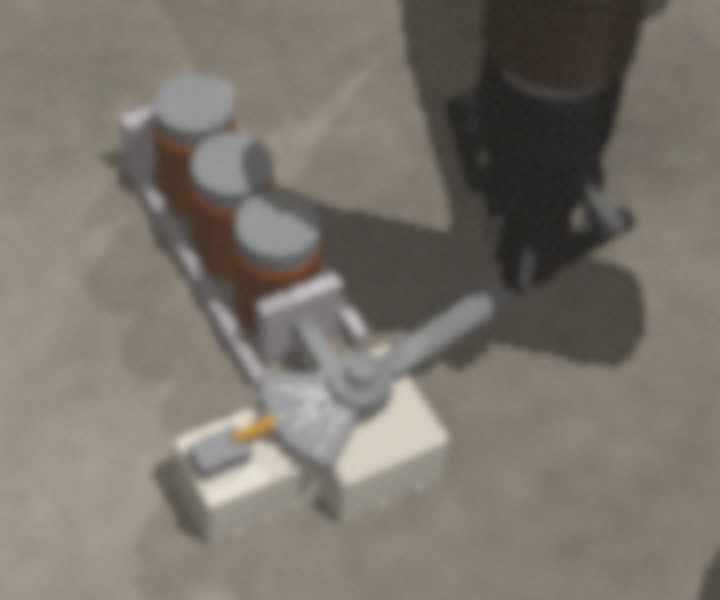

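play_rows --targets '[{"tx": 0.002,"ty": 0.024,"tz": 0,"spin": -0.064,"gripper": 1},{"tx": 0.005,"ty": 0.048,"tz": 0,"spin": -0.127,"gripper": 1},{"tx": 0.009,"ty": 0.072,"tz": 0,"spin": -0.191,"gripper": 1},{"tx": 0.0135,"ty": 0.095,"tz": 0,"spin": -0.255,"gripper": 1},{"tx": 0.0135,"ty": 0.096,"tz": 0,"spin": -0.255,"gripper": 1},{"tx": 0.0135,"ty": 0.096,"tz": 0,"spin": -0.255,"gripper": 1},{"tx": 0.0135,"ty": 0.096,"tz": 0,"spin": -0.255,"gripper": 1}]'

```text
clock: 16.27
position: [544.5, 164.9, 89.0]
ee_rot: [0.996, 0.084, 0.0, -0.0]
contact_force: [1.7, 3.8, 2.7]
gripper_width: 18.4
```

Run:
```python
from h import *
lev()
d=shot('wrist','wrist11');d=shot('scene','scene11')
cv2.imwrite('pics/s11c.png',cv2.resize(d['frame'][180:330,200:380,::-1],None,fx=4,fy=4,interpolation=cv2.INTER_CUBIC))
t=shot('top','top11');cv2.imwrite('pics/t11c.png',cv2.resize(t['frame'][140:215,190:325,::-1],None,fx=5.9,fy=5.9,interpolation=cv2.INTER_CUBIC))
```

```text
r 119.1 theta 0.795
r 118.9 theta 0.777
t [0. 0. 0.] spin None ycur -80.34 tilt [ 5.e-04  1.e-04 -1.e+00] pos [544.5 164.9  89. ] F [1.7 3.8 2.7] w 18.4 clk 16.275
```

View pics/t11c.png

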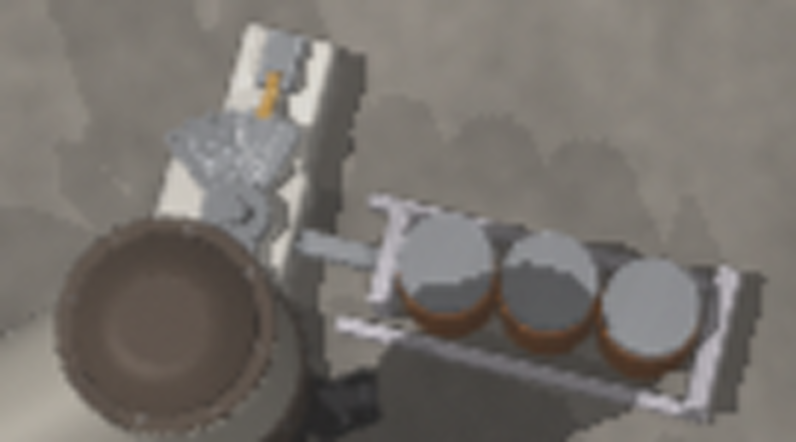

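View pics/s11c.png

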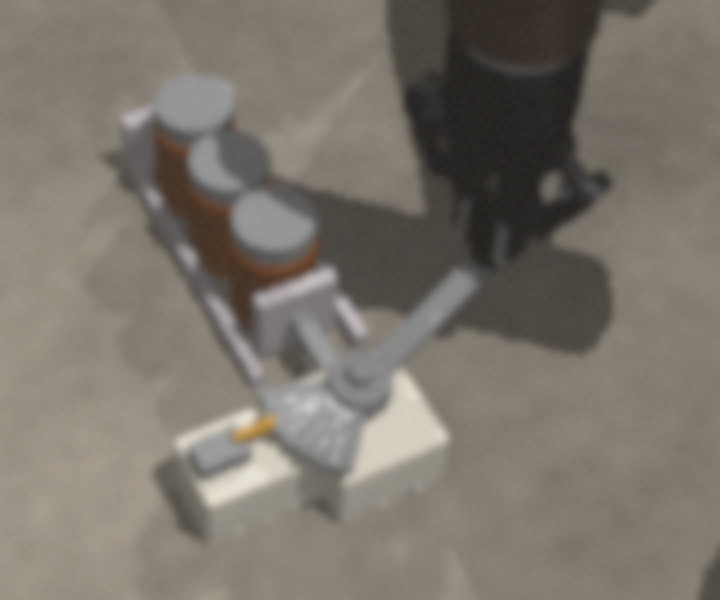

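View pics/wrist11.png

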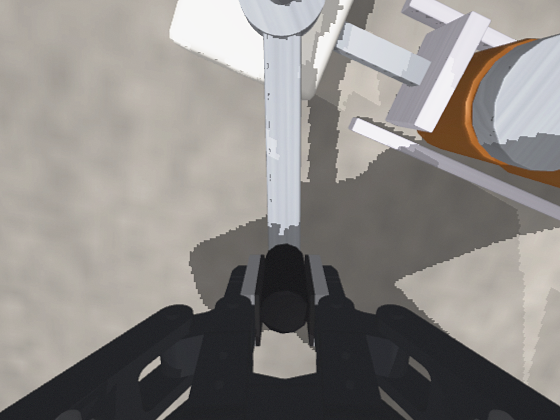

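Run:
```python
from h import *
t=dict(np.load('top11.npz'))
for p in((411,212),(388,300)):
    q=[(p[0]+.5)/5.9-.5+190,(p[1]+.5)/5.9-.5+140];print(unproj(t,*q,55).round(1))
lev();print(job_done())
```

```text
[667.  94.  55.]
[619.6 104.5  55. ]
r 119.1 theta 0.796
r 118.9 theta 0.777
t [0. 0. 0.] spin None ycur -80.32 tilt [ 5.e-04  2.e-04 -1.e+00] pos [544.5 164.9  89. ] F [1.8 4.5 4.4] w 18.6 clk 16.425
the job is handed in; nothing more can be done
None
```

I stood the loose jar in the empty place in the rack and released it. I then gripped the lever knob and swung it four clicks, one 0.2 rad step at a time. I handed in at about 16.4 s, still holding the lever.

**Last checks:**
- **Lever angle:** the tool position gives 0.78 to 0.80 rad, depending on which hinge estimate I use. The gripper turned 0.80 rad with the arm still lined up. All of this fits the fourth notch and is well short of the fifth tooth at 0.9 rad.
- **Follower:** the top picture shows it moved about 20 mm, as four clicks should give.
- **Jars:** all three stand upright in one row in the top and scene pictures.
- **Forces:** the measured force was about 7 N at most at the ends of the moves, and about 4 to 6 N while holding the lever at the end.
- **Bystanders:** I kept clear of the mug, oil bottle and biscuit tin, but took no separate picture of them at the end.

**Disagreements:** my knob and hinge position estimates differed by 3 to 8 mm between the cameras. I sensed clicks only by position, not by the force trace.

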